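# Back off the ratchet follower of a filing rack

### The arm

A 6-joint arm with a two-finger parallel gripper is mounted at the origin on the work surface. World frame = base frame: x ahead of the robot, y to its left, z up, the work surface at z = 0. Lengths are in m, angles in rad, forces in N, time in s.
With the tool pointing down it reaches from about 0.375 to 0.975 m from the base axis. Payload 3.8 kg.
Tool frame: the origin (TCP) lies at the very end of the fingers, on their centre line; the grasp point (between the pads) lies 19 mm behind it; z points along the fingers, y is the line along which they close (so a half turn about z gives the same grasp; the last joint's range is limited). The gripper opens to 85 mm and grips with 20 to 120 N. Pads are 22 mm wide; open, the fingers measure 114 mm over their backs; the gripper's body (76 mm by 85 mm) begins 54 mm behind the grasp point. The pads swing forward as they close: fully open they stand 13 mm farther back than shut.
Start: joints at [1.246, 0.264, 1.604, -0, 1.274, -0.037], TCP at [0.192, 0.647, 0.231] pointing down, gripper open.
Joint ranges: [-2.63, 2.63], [-0.94, 2.18], [0.31, 2.57], [-1.31, 4.45], [0, 2.66], [-2.55, 2.55]. Speed limits (rad/s): [2.57, 2.57, 3.14, 3.14, 3.14, 3.14].

### API

Orientations are given as a rotation vector (axis times angle).
In Python, from workcell import read_state, read_camera, calibration, finish_job gives the robot as it stands.
- The arm moves only by the tool step_arm, never from a script. Its argument "commands" is a list of rows, each an object of numbers: "fingers": the gripper's target within -1 to 1 (shut at 1, half-way at 0, fully open at -1); "dx", "dy", "dz": the shift along the tool's x, y, z in m; "roll": the turn about the tool's z in degrees. In form: [{"fingers": .., "dx": .., "dy": .., "dz": .., "roll": ..}, ...]. A call has 1 to 8 rows; each row is the pose to reach, as a shift and turn from the pose commanded when the call began, along the tool's axes at that moment; what a row does not reach only later rows make up. A row lasts 1/8 s, in which the tool goes at most 62.5 mm and 10.7 degrees, less where a joint would pass 70% of its speed; a pose out of reach is approached as far as the arm can. A call with a gripper value outside its range is refused whole. The fingers move at their own pace and stop on an object; "squeeze" is the grip in N (left out, the last holds). Time passes only in rows, so rows that repeat a pose let the fingers close. It gives the time, the measured TCP pose, the force, the opening and the grip force at its end, in the units of the state.
- read_state(): the state, without advancing time (a new reading comes with each control period).
- read_camera(name): name is "scene" or "top" or "wrist"; returns (picture, depth): 420x560x3 uint8, blue, green, red; 420x560 float32, m along the optical axis (not along the pixel's ray), 0 where there is no reading.
- calibration(name): a dict with "intrinsics" (3x3 intrinsics, pixels), "k1" (the pictures are not rectified: a ray, as slopes to the right and down, at radius r is drawn at 1 + k1 r^2 times it, then the intrinsics apply), "world_to_cam" (4x4, takes a point from world to camera coordinates). Camera axes: x right, y up, looking along -z (the intrinsics and any distortion apply to the point x, -y, -z); pixel columns grow to the right and rows downward; lengths in m; the calibration is good to about 2 mm. A picture is of the moment at which its call begins: read the wrist's pose just before it. calibration takes no time and is no camera call; for the wrist camera it gives the pose at the moment of the call.
- finish_job(): hands the job in; it is judged then, once.
The state is a dict: "time": time; "q": joint angles; "joint_vel": joint speeds; "joint_torque": joint torques, N m; "tool_pos": TCP position; "tcp_rot": TCP orientation; "wrist_force": force on the tool from outside, world axes, zero at the start; "torque": the same for the moment, N m; "width": opening from 0.0 (shut) to 1.0 (fully open); "grip_force": force on a finger pad.
Only numpy, scipy, OpenCV 4.12 (cv2) and the standard library are available. Lean on these libraries where they do the work, as an engineer would, in place of code of your own. Each camera call takes 0.05 s, during which the arm holds its last target. There are 200 camera calls.

### The job

Open up the filing rack so that more document boxes can go in: press the thumb release at the foot of the sliding follower plate, keep it down and push the follower back along its toothed bar, away from the standing boxes, until it rests against the end stops, then let the release spring up again. Only press and push with the fingertips, never force the ratchet, lift nothing, and leave the standing boxes and the other things on the counter where they are.

Things in the scene. Friction and masses are not known exactly. Their poses are not given: they have to be found in the camera images.
- rack: Wooden filing rack fixed on the counter, 150 (x) by 490 (y) mm, origin at the centre of its underside, z up. Two runners, tops 34 mm above the counter, run along y; a toothed steel bar (8 mm pitch) lies lower between them. At the +y end an upright grey plate, 130 mm wide, top 184 mm above the counter; the document boxes stand in a row against it.
- end_stops (a point): Middle between the two end stops near the rack's -y end, at their face towards the follower, 34 mm above the counter. They are small steel blocks (14 mm, tops 50 mm above the counter, at rack x = +44 and -44 mm) that the follower's foot meets; the middle between them stays free for the release lever.
- follower (a joint): Travel of the sliding follower along the rack's -y direction in m, from 0 to 0.192 (foot against the end stops). A pawl in the toothed bar blocks it from moving towards -y unless the release is down; towards the boxes it clicks along under 8 N. Over the last 25 mm of travel the pawl meets no teeth. With the pawl lifted it slides with about 2 N.
- plate_foot (a point): Foot of the follower's box-side face, on the rack's centre line, 34 mm above the counter; moves with the follower. The follower is a grey steel plate 118 mm wide (rack x), 4 mm thick, top 152 mm above the counter, with two gussets on its -y side (at rack x = +-55 mm) 50 mm long, up to 109 mm above the counter, on a foot 75 mm long.
- release (a joint): Angle of the follower's steel release lever in rad: 0 up (pawl engaged), 0.24 fully down (hard stop). A see-saw hinged 45 mm to the -y side of plate_foot, 31 mm above the counter; its thumb pad lies on the -y side. Pawl clear of the teeth from about 0.16. Spring return: the pad takes about 3 N at first, 5 N fully down, having sunk 12 mm.
- release_pad (a point): Centre of the thumb pad's top face, 97 mm to the -y side of plate_foot, 60 mm above the counter when up; moves with lever and follower. Pad 50 (rack x) by 46 (rack y) mm, level when up, sloping 0.24 rad down towards -y when pressed. At its -y end, from 22 mm off this point, a lip turns up 15 mm, flared out 35 degrees from upright. A fingertip holding the pad down can push the follower by the lip.
- box0: Slate document box standing in the rack next to its end plate, 130 (x) x 45 (y) x 170 mm tall, 0.35 kg, origin at the centre of its underside. Leave it standing.
- box1: Second standing document box, same size. Leave it standing.
- box2: Third standing document box, same size, the one nearest the follower. Leave it standing.
- spare0: Document box lying flat on the counter just beyond the rack (rack +x side), its long side along the rack, 45 mm high, 170 (its x) by 130 (its y) mm, origin at the centre of its underside. Bystander.
- spare1: A like box lying on top of spare0, top 90 mm above the counter. Bystander.
- stamp: Turned wooden hand stamp standing on the counter on the robot's side of the rack, 32 mm across, 70 mm tall, origin at the centre of its underside. Bystander.
- tray: Open orange tray of stamp blocks, 150 x 110 mm, blocks up to 55 mm high, on the counter beyond the rack's -y end, origin at the centre of its underside. Bystander.
Not all that is in view belongs to the job. What is shaped like the box0 but yellow is not meant. Leave any purple look-alike of the box1 alone.

How it is judged:
On the way, in this order (a step that is already met when the one before it is completed fails the run):
1. the release is pressed down far enough to lift the pawl while the follower is still near the boxes (value of joint release above 0.17 rad and value of joint follower below 0.06 m), for 0.1 s.
2. the follower is pushed back to the end stops (value of joint follower above 0.184 m), for 0.1 s.
At the end, for the whole second after the job is handed in: The follower stands within 8 mm of its end stops (joint above 0.184 m), the release has sprung up (below 0.05 rad), the three boxes stand upright (within 0.1 rad) and they and the bystanders are within 20 mm of where they were (value of joint follower above 0.184 m and value of joint release below 0.05 rad and angle between each of box0, box1, box2's own z axis and vertical below 0.1 rad and distance of each of box0, box1, box2, spare0, spare1, stamp, tray from where it was at the start of the episode below 0.02 m); the robot touches nothing.
It fails at once if a standing box is lifted, tipped or shoved (angle between any of box0, box1, box2's own z axis and vertical above 0.2 rad or distance of any of box0, box1, box2 from where it was at the start of the episode above 0.03 m or height (world z) of any of box0, box1, box2 above 0.046 m).
It fails at once if a bystander is knocked, lifted or moved more than 30 mm (distance of any of spare0, spare1, stamp, tray from where it was at the start of the episode above 0.03 m or angle between stamp's own z axis and vertical above 0.6 rad or height (world z) of any of stamp, tray, spare0 above 0.015 m or height (world z) of spare1 above 0.06 m).
It fails at once if the follower is forced with more than 80 N (contact force between the fingers and follower above 80 N).
It fails at once if the arm or the gripper's body, not the fingers, pushes the follower (contact force between the arm and follower above 5 N).
It also fails if it takes over 42 s, if anything falls off the work surface, if the arm or the gripper's body presses on something with over 40 N, if the wrist force passes 120 N, or if a joint passes its speed limit or range.

## Working session

There is one attempt and no reset: what is moved stays moved. The work goes in short steps, Python scripts to look and compute and a tool call to move; the robot and the scene stay as the last step left them, time stands still between calls to the robot, and variables do not carry over. Pictures are saved under pics/ and viewed, at most 10 in all, crops included, and the job is handed in when it is done.

Besides the shell and the picture viewer there is one more tool, called after "Request:" by a JSON object that holds its "fn" and its "kwargs", one argument or row to a line. step_arm: Moves the arm, as the interface text tells. Its arguments: {"type":"object","properties":{"commands":{"type":"array","items":{"type":"object","properties":{"fingers":{"type":"number"},"dx":{"type":"number"},"dy":{"type":"number"},"dz":{"type":"number"},"roll":{"type":"number"}}}},"squeeze":{"type":"number"}},"required":["commands"]}

```bash
mkdir -p pics
cat > h.py <<'E'
import numpy as np, cv2
from workcell import *
def cloud(name):
    c=calibration(name); im,d=read_camera(name)
    K=np.array(c["intrinsics"]);T=np.linalg.inv(np.array(c["world_to_cam"]))
    v,u=np.mgrid[0:420,0:560]
    p=np.stack([u,v],-1).reshape(-1,1,2).astype(float)
    s=cv2.undistortPoints(p,K,np.array([c["k1"],0,0,0.])).reshape(420,560,2)
    P=np.stack([s[...,0]*d,-s[...,1]*d,-d],-1)
    W=P@T[:3,:3].T+T[:3,3]; W[d==0]=np.nan
    return im,W
E
python3 - <<'E'
from h import *
print(read_state())
for n in("scene","top"):
    im,W=cloud(n);cv2.imwrite(f"pics/{n}0.png",im);np.save(f"{n}0.npy",W)
E
```

```text
{'time': 0.0, 'q': array([ 1.24607464e+00,  2.64785267e-01,  1.60538961e+00,  2.63732538e-05,
        1.27371139e+00, -3.69001814e-02]), 'joint_vel': array([ 3.81336486e-04, -2.10380299e-05,  9.20998187e-04, -9.60062178e-04,
       -1.29493366e-04, -6.84067202e-04]), 'joint_torque': array([ 1.57074137e-03, -5.15108085e+01, -3.67318654e+01,  5.65136111e-05,
        1.28831249e-02, -8.49702815e-06]), 'tool_pos': array([0.19136439, 0.64653057, 0.22993197]), 'tcp_rot': array([-0.45049908, -3.10868064,  0.00353645]), 'wrist_force': array([-0.51160921,  0.39327319,  0.11664118]), 'torque': array([ 0.01786395, -0.00337183, -0.00075843]), 'grip_force': 0.0, 'width': 1.00058908585087}
```

View pics/top0.png

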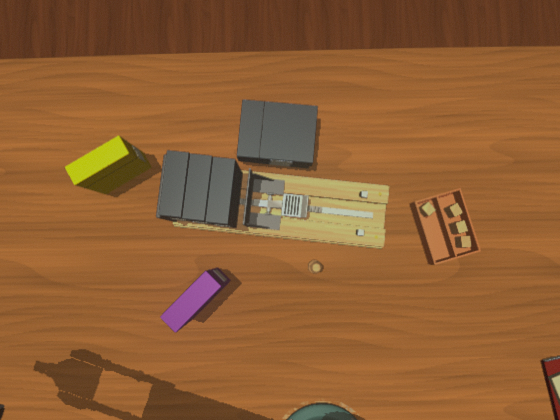

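View pics/scene0.png

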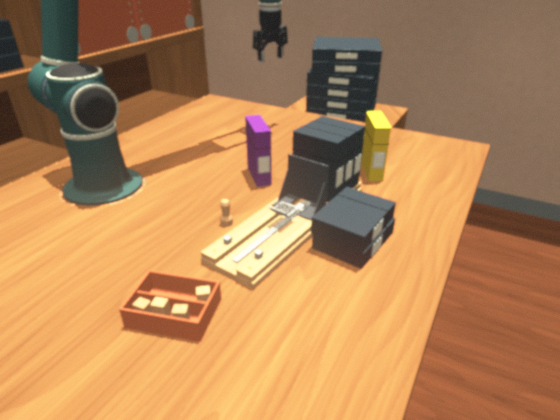

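The top view shows the follower plate at about (249,198), the thumb pad at (292,205), the end stops at (364,194) and (360,232), the stamp at (316,267) and the tray at (447,228). The scene view agrees with this.

Run:
```python
from h import *
W=np.load("top0.npy")
np.set_printoptions(precision=4,suppress=True)
im=cv2.imread("pics/top0.png")
def at(u,v):return W[v-1:v+2,u-1:u+2].reshape(-1,3).mean(0)
for n,u,v in [("s+",364,194),("s-",360,232),("pad",291,205),("stamp",316,267),("tray",447,228),("plate",249,180),("plate",248,220)]:print(n,at(u,v))
# runners: wood at z~.034
m=(abs(W[...,2]-.034)<.006)
m[:150]=0;m[260:]=0;m[:,:300]=0;m[:,400:]=0
p=W[m][:,:2].astype(np.float32);r=cv2.minAreaRect(p*1000);print(r,cv2.boxPoints(r))
for v in range(190,222,3):print(v,[f"{W[v,u,2]*1000:.0f}" for u in range(244,330,3)])
cv2.imwrite("pics/crop.png",cv2.resize(im[140:280,220:400],None,fx=4,fy=4,interpolation=cv2.INTER_CUBIC))
```

```text
s+ [ 0.5831 -0.1065  0.052 ]
s- [ 0.4969 -0.0947  0.0519]
pad [0.5603 0.0602 0.0615]
stamp [0.4209 0.0079 0.0704]
tray [ 0.5028 -0.2981  0.0346]
plate [0.6065 0.1481 0.1456]
plate [0.5278 0.157  0.0686]
((559.9096069335938, -56.929359436035156), (210.4896240234375, 168.29736328125), 82.6495361328125) [[ 462.9876 -150.5435]
 [ 629.9019 -172.0751]
 [ 656.8316   36.6847]
 [ 489.9173   58.2164]]
190 ['18', '155', '105', '44', '41', '40', '39', '41', '39', '37', '40', '39', '40', '40', '39', '36', '40', '39', '36', '35', '35', '41', '41', '35', '35', '34', '37', '35', '37']
193 ['21', '153', '94', '20', '19', '21', '22', '22', '45', '40', '39', '41', '38', '42', '62', '31', '36', '32', '37', '34', '36', '33', '34', '39', '35', '35', '35', '37', '40']
196 ['20', '154', '89', '17', '18', '21', '18', '27', '33', '41', '20', '22', '15', '61', '63', '65', '63', '62', '59', '63', '64', '77', '15', '16', '27', '33', '38', '34', '34']
199 ['31', '153', '74', '29', '35', '37', '34', '19', '36', '39', '23', '24', '18', '60', '66', '63', '61', '62', '62', '58', '68', '79', '18', '18', '15', '19', '1
[... 579 characters left out ...]
, '20', '20', '22', '19', '22', '32', '18', '20', '18', '20', '61', '67', '59', '61', '62', '61', '61', '71', '19', '23', '29', '28', '27', '24', '21', '23']
214 ['156', '113', '38', '43', '40', '40', '37', '42', '43', '42', '39', '20', '22', '63', '62', '59', '59', '60', '63', '63', '73', '23', '23', '17', '19', '21', '18', '20', '22']
217 ['155', '104', 'nan', '41', '41', '40', '42', '39', '41', '38', '42', '45', '41', '17', '20', '23', '23', '16', '20', '24', '21', '20', '21', '20', '21', '18', '20', '20', '18']
220 ['151', '94', '39', '45', '40', '39', '39', '40', '38', '39', '37', '40', '41', '39', '36', '35', '37', '35', '38', '32', '36', '36', '19', '20', '18', '16', '17', '17', '20']
```

View pics/crop.png

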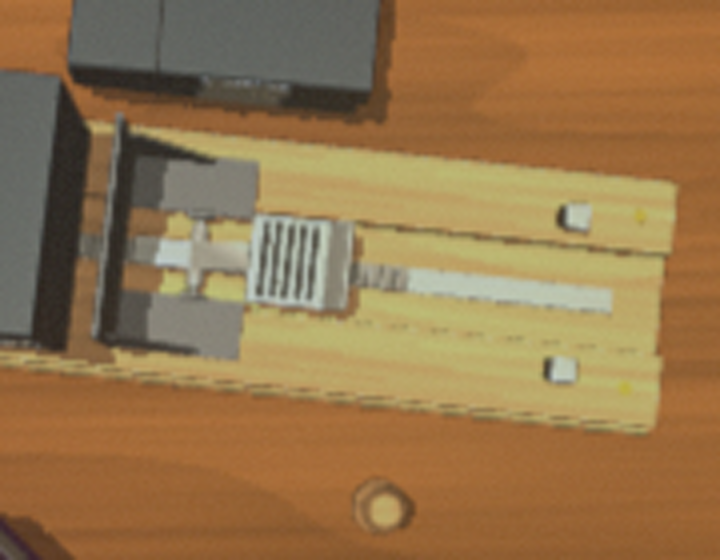

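The crop shows the pad's ribbed face centred near full-image (292,205), with its lip on the right at about x=304. The rack's y axis is about (0.131, 0.991) in world axes. I'll go above the pad with the fingers shut.

Request:
{"fn": "step_arm", "kwargs": {
  "commands": [
    {"fingers": 1,"dz": -0.05},
    {"fingers": 1,"dx": -0.52,"dy": -0.464,"dz": -0.05,"roll": -9},
    {"fingers": 1,"dx": -0.52,"dy": -0.464,"dz": -0.05,"roll": -9},
    {"fingers": 1,"dx": -0.52,"dy": -0.464,"dz": -0.05,"roll": -9},
    {"fingers": 1,"dx": -0.52,"dy": -0.464,"dz": -0.05,"roll": -9},
    {"fingers": 1,"dx": -0.52,"dy": -0.464,"dz": -0.05,"roll": -9},
    {"fingers": 1,"dx": -0.52,"dy": -0.464,"dz": -0.05,"roll": -9},
    {"fingers": 1,"dx": -0.52,"dy": -0.464,"dz": -0.05,"roll": -9}
  ]
}}

```text
invalid input
```

Request:
{"fn": "step_arm", "kwargs": {
  "commands": [
    {"fingers": 1.0,"dx": 0.0,"dy": 0.0,"dz": -0.05,"roll": 0.0},
    {"fingers": 1.0,"dx": -0.05,"dy": -0.045,"dz": -0.05,"roll": -9.0},
    {"fingers": 1.0,"dx": -0.1,"dy": -0.09,"dz": -0.05,"roll": -9.0},
    {"fingers": 1.0,"dx": -0.15,"dy": -0.134,"dz": -0.05,"roll": -9.0},
    {"fingers": 1.0,"dx": -0.2,"dy": -0.18,"dz": -0.05,"roll": -9.0},
    {"fingers": 1.0,"dx": -0.25,"dy": -0.225,"dz": -0.05,"roll": -9.0},
    {"fingers": 1.0,"dx": -0.3,"dy": -0.268,"dz": -0.05,"roll": -9.0},
    {"fingers": 1.0,"dx": -0.35,"dy": -0.312,"dz": -0.05,"roll": -9.0}
  ],
  "squeeze": 30
}}

```text
time: 1.1
tool_pos: [0.4224, 0.2733, 0.281]
tcp_rot: [-0.205, -3.135, 0.0]
wrist_force: [0.8, 0.0, 0.3]
width: 0.001
grip_force: 0.0
```

Request:
{"fn": "step_arm", "kwargs": {
  "commands": [
    {"fingers": 1.0,"dx": -0.04,"dy": -0.048,"dz": 0.0,"roll": 0.0},
    {"fingers": 1.0,"dx": -0.08,"dy": -0.097,"dz": 0.0,"roll": 0.0},
    {"fingers": 1.0,"dx": -0.12,"dy": -0.145,"dz": 0.0,"roll": 0.0},
    {"fingers": 1.0,"dx": -0.164,"dy": -0.199,"dz": 0.0,"roll": 0.0},
    {"fingers": 1.0,"dx": -0.164,"dy": -0.199,"dz": 0.06,"roll": 0.0},
    {"fingers": 1.0,"dx": -0.164,"dy": -0.199,"dz": 0.12,"roll": 0.0},
    {"fingers": 1.0,"dx": -0.164,"dy": -0.199,"dz": 0.18,"roll": 0.0},
    {"fingers": 1.0,"dx": -0.164,"dy": -0.199,"dz": 0.18,"roll": 0.0}
  ]
}}

```text
time: 2.1
tool_pos: [0.5527, 0.0561, 0.0952]
tcp_rot: [-0.205, -3.121, 0.003]
wrist_force: [-0.6, -0.5, -0.7]
width: -0.001
grip_force: 0.0
```

Run:
```python
from h import *
s=read_state();print(s["tool_pos"],s["tcp_rot"],s["wrist_force"],s["width"])
im,W=cloud("wrist");cv2.imwrite("pics/w1.png",im);np.save("w1.npy",W)
```

```text
[0.55268852 0.05610774 0.09522941] [-2.04730184e-01 -3.12137568e+00  2.59632004e-03] [-0.64026542 -0.49808972 -0.74362914] -0.0010503624165684065
```

View pics/w1.png

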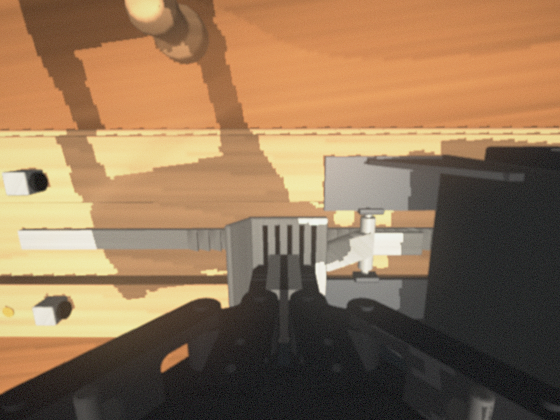

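The wrist view shows the ribbed pad at columns 250–327, rows 218–300, with the lip to its left at 228–250. The fingers are over the pad. I'll measure its edges relative to the TCP.

Run:
```python
from h import *
W=np.load("w1.npy");t=read_state()["tool_pos"];print(t)
y=np.array([.131,.991]);x=np.array([.991,-.131])
Y=(W[...,:2]-t[:2])@y*1000;X=(W[...,:2]-t[:2])@x*1000
for v in(225,240,255):print(v,[(int(Y[v,u]),int(W[v,u,2]*1000)) for u in range(222,340,6) if np.isfinite(Y[v,u])])
print([(v,int(X[v,312]),int(W[v,312,2]*1000)) for v in range(206,320,5)if np.isfinite(X[v,312])])
```

```text
[0.55614609 0.05639482 0.09913939]
225 [(-44, 17), (-30, 73), (-27, 70), (-24, 67), (-22, 62), (-19, 58), (-15, 58), (-12, 60), (-8, 59), (-5, 59), (-1, 58), (1, 60), (5, 59), (8, 60), (12, 58), (15, 60), (18, 59), (22, 60), (31, 17), (36, 17)]
240 [(-43, 23), (-27, 71), (-25, 67), (-22, 62), (-19, 59), (-15, 58), (-12, 60), (-8, 58), (-5, 59), (-1, 58), (1, 60), (5, 60), (8, 59), (12, 60), (15, 60), (19, 60), (22, 59), (27, 50), (31, 50)]
255 [(-45, 18), (-30, 74), (-28, 70), (-25, 66), (-22, 63), (-19, 58), (-15, 59), (-12, 60), (-6, 101), (-4, 101), (-1, 101), (1, 100), (3, 101), (8, 61), (12, 59), (15, 59), (19, 59), (22, 60), (26, 58), (30, 55)]
[(206, -17, 18), (211, -13, 17), (216, -20, 56), (221, -18, 59), (226, -15, 59), (231, -12, 60), (236, -9, 60), (241, -6, 59), (246, -3, 59), (251, 0, 60), (256, 3, 59), (261, 6, 59), (266, 9, 60), (271, -9, 109), (276, -9, 113), (281, -9, 118), (286, -9, 122), (291, -16, 139), (296, -16, 142), (301, -14, 142), (306, -14, 145), (311, -14, 149), (316, -13, 150)]
```

Request:
{"fn": "step_arm", "kwargs": {
  "commands": [
    {"fingers": 1.0,"dx": 0.0,"dy": 0.0,"dz": 0.02,"roll": 0.0},
    {"fingers": 1.0,"dx": 0.0,"dy": 0.0,"dz": 0.036,"roll": 0.0},
    {"fingers": 1.0,"dx": 0.0,"dy": 0.0,"dz": 0.042,"roll": 0.0},
    {"fingers": 1.0,"dx": 0.0,"dy": 0.0,"dz": 0.048,"roll": 0.0},
    {"fingers": 1.0,"dx": 0.0,"dy": 0.0,"dz": 0.05,"roll": 0.0},
    {"fingers": 1.0,"dx": 0.0,"dy": 0.0,"dz": 0.05,"roll": 0.0}
  ]
}}

```text
time: 2.9
tool_pos: [0.5594, 0.0565, 0.0521]
tcp_rot: [0.205, 3.133, 0.0]
wrist_force: [-0.8, -1.4, 3.5]
width: 0.004
grip_force: 2.3
```

Request:
{"fn": "step_arm", "kwargs": {
  "commands": [
    {"fingers": 1.0,"dx": 0.0,"dy": 0.0,"dz": 0.002,"roll": 0.0},
    {"fingers": 1.0,"dx": 0.0,"dy": 0.0,"dz": 0.003,"roll": 0.0},
    {"fingers": 1.0,"dx": 0.0,"dy": 0.0,"dz": 0.004,"roll": 0.0},
    {"fingers": 1.0,"dx": 0.0,"dy": 0.0,"dz": 0.004,"roll": 0.0}
  ]
}}

```text
time: 3.4
tool_pos: [0.5593, 0.0566, 0.0477]
tcp_rot: [0.205, 3.133, 0.0]
wrist_force: [0.8, -1.0, 5.2]
width: -0.003
grip_force: 2.6
```

Request:
{"fn": "step_arm", "kwargs": {
  "commands": [
    {"fingers": 1.0,"dx": 0.0,"dy": 0.0,"dz": 0.001,"roll": 0.0},
    {"fingers": 1.0,"dx": 0.0,"dy": 0.0,"dz": 0.002,"roll": 0.0},
    {"fingers": 1.0,"dx": 0.0,"dy": 0.0,"dz": 0.002,"roll": 0.0}
  ]
}}

```text
time: 3.78
tool_pos: [0.5596, 0.0568, 0.0472]
tcp_rot: [0.205, 3.133, 0.001]
wrist_force: [-3.7, -0.6, 13.8]
width: -0.002
grip_force: 7.0
```

The lever is at its hard stop: force rose to 13.8 N with little further sink. Now a first short push along the rack.

Request:
{"fn": "step_arm", "kwargs": {
  "commands": [
    {"fingers": 1.0,"dx": 0.0,"dy": -0.004,"dz": 0.0,"roll": 0.0},
    {"fingers": 1.0,"dx": 0.0,"dy": -0.008,"dz": 0.0,"roll": 0.0},
    {"fingers": 1.0,"dx": 0.0,"dy": -0.013,"dz": 0.0,"roll": 0.0},
    {"fingers": 1.0,"dx": 0.0,"dy": -0.018,"dz": 0.0,"roll": 0.0},
    {"fingers": 1.0,"dx": 0.0,"dy": -0.024,"dz": 0.0,"roll": 0.0},
    {"fingers": 1.0,"dx": 0.0,"dy": -0.03,"dz": 0.0,"roll": 0.0}
  ]
}}

```text
time: 4.53
tool_pos: [0.5558, 0.0275, 0.0472]
tcp_rot: [0.205, 3.133, 0.002]
wrist_force: [-2.5, 2.3, 13.8]
width: -0.0
grip_force: 6.4
```

Request:
{"fn": "step_arm", "kwargs": {
  "commands": [
    {"fingers": 1.0,"dx": 0.0,"dy": -0.01,"dz": 0.0,"roll": 0.0},
    {"fingers": 1.0,"dx": 0.0,"dy": -0.02,"dz": 0.0,"roll": 0.0},
    {"fingers": 1.0,"dx": 0.0,"dy": -0.03,"dz": 0.0,"roll": 0.0},
    {"fingers": 1.0,"dx": 0.0,"dy": -0.04,"dz": 0.0,"roll": 0.0},
    {"fingers": 1.0,"dx": 0.0,"dy": -0.05,"dz": 0.0,"roll": 0.0},
    {"fingers": 1.0,"dx": 0.0,"dy": -0.06,"dz": 0.0,"roll": 0.0},
    {"fingers": 1.0,"dx": 0.0,"dy": -0.07,"dz": 0.0,"roll": 0.0},
    {"fingers": 1.0,"dx": 0.0,"dy": -0.08,"dz": 0.0,"roll": 0.0}
  ]
}}

```text
time: 5.52
tool_pos: [0.5457, -0.0523, 0.0473]
tcp_rot: [0.206, 3.132, 0.002]
wrist_force: [-1.5, 1.3, 13.1]
width: 0.002
grip_force: 6.2
```

Run:
```python
from h import *
im,W=cloud("wrist");cv2.imwrite("pics/w2.png",im)
s=read_state();print(s["tool_pos"],s["wrist_force"])
```

```text
[ 0.54552885 -0.05354941  0.04726339] [-3.10953647  0.30837856 13.58762095]
```

View pics/w2.png

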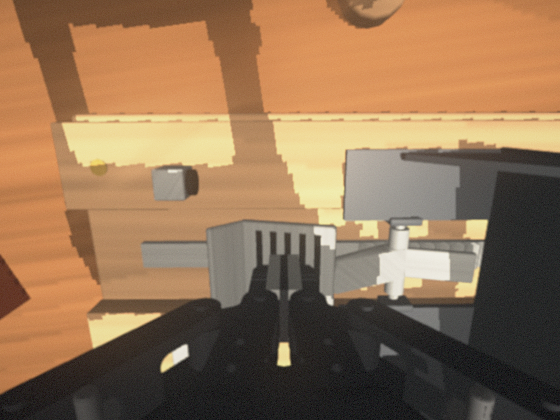

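The follower is moving with the fingertip: its foot edge is at column 345 and the stop face at column 195. I'll keep pushing.

Request:
{"fn": "step_arm", "kwargs": {
  "commands": [
    {"fingers": 1.0,"dx": 0.0,"dy": -0.01,"dz": 0.0,"roll": 0.0},
    {"fingers": 1.0,"dx": 0.0,"dy": -0.02,"dz": 0.0,"roll": 0.0},
    {"fingers": 1.0,"dx": 0.0,"dy": -0.03,"dz": 0.0,"roll": 0.0},
    {"fingers": 1.0,"dx": 0.0,"dy": -0.04,"dz": 0.0,"roll": 0.0},
    {"fingers": 1.0,"dx": 0.0,"dy": -0.048,"dz": 0.0,"roll": 0.0},
    {"fingers": 1.0,"dx": 0.0,"dy": -0.054,"dz": 0.0,"roll": 0.0},
    {"fingers": 1.0,"dx": 0.0,"dy": -0.06,"dz": 0.0,"roll": 0.0}
  ]
}}

```text
time: 6.45
tool_pos: [0.5381, -0.112, 0.0472]
tcp_rot: [0.206, 3.131, 0.001]
wrist_force: [-0.7, 2.3, 12.0]
width: -0.001
grip_force: 5.6
```

Request:
{"fn": "step_arm", "kwargs": {
  "commands": [
    {"fingers": 1.0,"dx": 0.0,"dy": -0.003,"dz": 0.0,"roll": 0.0},
    {"fingers": 1.0,"dx": 0.0,"dy": -0.006,"dz": 0.0,"roll": 0.0},
    {"fingers": 1.0,"dx": 0.0,"dy": -0.008,"dz": 0.0,"roll": 0.0}
  ]
}}

```text
time: 6.82
tool_pos: [0.5372, -0.1199, 0.0472]
tcp_rot: [0.206, 3.131, 0.0]
wrist_force: [-0.6, 2.0, 11.4]
width: 0.003
grip_force: 5.6
```

Request:
{"fn": "step_arm", "kwargs": {
  "commands": [
    {"fingers": 1.0,"dx": 0.0,"dy": -0.002,"dz": 0.0,"roll": 0.0},
    {"fingers": 1.0,"dx": 0.0,"dy": -0.004,"dz": 0.0,"roll": 0.0},
    {"fingers": 1.0,"dx": 0.0,"dy": -0.006,"dz": 0.0,"roll": 0.0},
    {"fingers": 1.0,"dx": 0.0,"dy": -0.006,"dz": 0.0,"roll": 0.0}
  ]
}}

```text
time: 7.32
tool_pos: [0.5362, -0.1256, 0.0465]
tcp_rot: [0.206, 3.132, 0.001]
wrist_force: [0.5, 1.6, 6.9]
width: -0.001
grip_force: 3.5
```

Run:
```python
from h import *
im,W=cloud("wrist");cv2.imwrite("pics/w3.png",im)
s=read_state();print(s["tool_pos"],s["wrist_force"])
```

```text
[ 0.5361862  -0.12553955  0.04646677] [0.08552131 1.92855574 7.94347309]
```

View pics/w3.png

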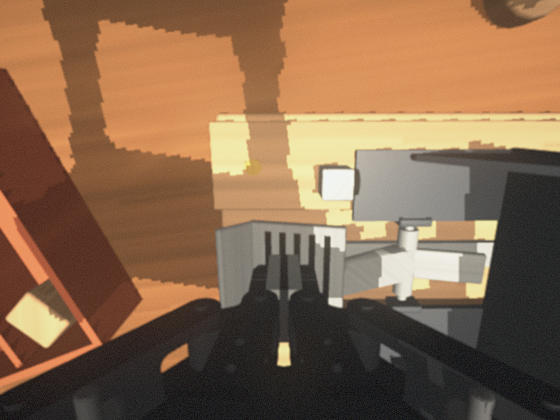

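The foot edge meets the stop block at column 355. One small confirming push, then lift straight off.

Request:
{"fn": "step_arm", "kwargs": {
  "commands": [
    {"fingers": 1.0,"dx": 0.0,"dy": -0.003,"dz": 0.0,"roll": 0.0},
    {"fingers": 1.0,"dx": 0.0,"dy": -0.004,"dz": 0.0,"roll": 0.0},
    {"fingers": 1.0,"dx": 0.0,"dy": -0.004,"dz": -0.006,"roll": 0.0},
    {"fingers": 1.0,"dx": 0.0,"dy": -0.002,"dz": -0.012,"roll": 0.0},
    {"fingers": 1.0,"dx": 0.0,"dy": 0.0,"dz": -0.02,"roll": 0.0},
    {"fingers": 1.0,"dx": 0.0,"dy": 0.0,"dz": -0.05,"roll": 0.0},
    {"fingers": 1.0,"dx": 0.0,"dy": 0.0,"dz": -0.1,"roll": 0.0},
    {"fingers": 1.0,"dx": 0.0,"dy": 0.0,"dz": -0.15,"roll": 0.0}
  ]
}}

```text
time: 8.38
tool_pos: [0.5334, -0.1257, 0.1959]
tcp_rot: [-0.205, -3.132, 0.0]
wrist_force: [1.3, -0.3, -0.2]
width: 0.001
grip_force: 0.0
```

Request:
{"fn": "step_arm", "kwargs": {
  "commands": [
    {"fingers": 1.0,"dx": 0.06,"dy": 0.0,"dz": -0.03,"roll": 0.0},
    {"fingers": 1.0,"dx": 0.1,"dy": 0.0,"dz": -0.06,"roll": 0.0},
    {"fingers": 1.0,"dx": 0.1,"dy": 0.0,"dz": -0.1,"roll": 0.0},
    {"fingers": 1.0,"dx": 0.1,"dy": 0.0,"dz": -0.1,"roll": 0.0}
  ]
}}

```text
time: 8.88
tool_pos: [0.4365, -0.1134, 0.2993]
tcp_rot: [0.205, 3.128, -0.004]
wrist_force: [0.6, -0.0, -0.0]
width: 0.003
grip_force: 0.0
```

Run:
```python
from h import *
A=[cloud(n) for n in("top","scene")]
cv2.imwrite("pics/f.png",A[0][0][130:290,140:500]);cv2.imwrite("pics/f.png",cv2.resize(A[0][0][130:290,140:500],None,fx=2.2,fy=2.2))
cv2.imwrite("pics/fs.png",cv2.resize(A[1][0][80:350,110:420],None,fx=2.2,fy=2.2))
print(read_state()["tool_pos"])
W=A[0][1];m=(W[...,0]>.47)&(W[...,0]<.6)
y=np.array([.131,.991]);Y=(W[...,:2]-[.540,-.1006])@y*1000;X=(W[...,:2]-[.540,-.1006])@[.991,-.131]*1000
p=(abs(X)<20)&(Y<40)&(Y>-60)&(W[...,2]>.052)&(W[...,2]<.068)
print("pad z",np.median(W[p][:,2]),"Y",Y[p].min(),Y[p].max())
```

```text
[ 0.43515408 -0.11285748  0.29545803]
pad z 0.062039735906700755 Y -42.89360168716846 22.47281693575627
```

View pics/f.png

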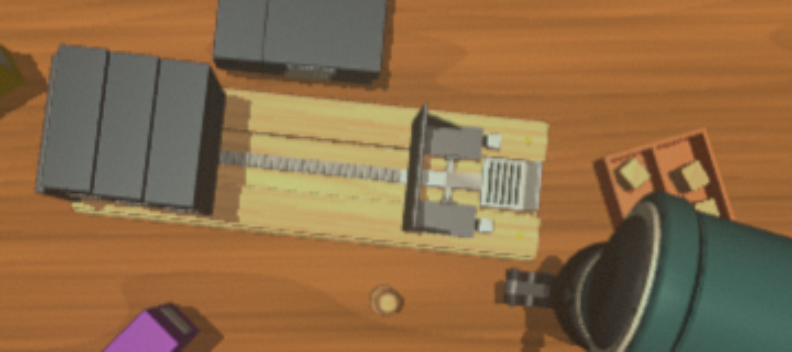

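View pics/fs.png

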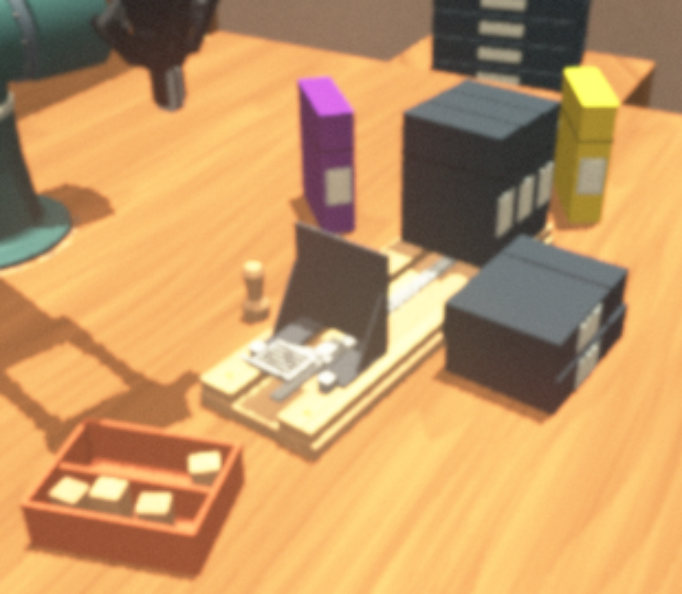

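The follower stands at the stops (blocks at (493,142) and (485,226) in the enlarged top view). The pad is level again, and the boxes, stamp and tray are in place. One numeric check of the gap.

Run:
```python
from h import *
im,W=cloud("top");W0=np.load("top0.npy")
y=np.array([.131,.991])
for n,w in(("before",W0),("now",W)):
    Y=(w[...,:2]-[.540,-.1006])@y*1000;X=(w[...,:2]-[.540,-.1006])@[.991,-.131]*1000
    p=(abs(X)<55)&(Y<270)&(Y>50)&(w[...,2]>.135)&(w[...,2]<.16)&(Y<262)
    s=(abs(abs(X)-44)<8)&(abs(Y)<10)&(w[...,2]>.047)
    q=(abs(X)<22)&(w[...,2]>.056)&(w[...,2]<.0665)&(Y<190)
    print(n,"plate top",np.percentile(Y[p],[10,50,90]),"stop",np.median(Y[s]),"pad",np.percentile(Y[q],[5,50,95]))
```

```text
before plate top [253.84931475 255.0602868  257.32079318] stop 0.0787371382202609 pad [-227.40153025  155.26303823  182.3284703 ]
now plate top [80.55415306 82.70104593 84.0456276 ] stop -0.051917482177232424 pad [-218.32903913  -14.89914528   12.76333655]
```

```bash
python3 -c "
from workcell import *
print(finish_job())"
```

```text
the job is handed in; nothing more can be done
None
```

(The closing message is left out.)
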